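# Raise the tube support level with the post

## Task

Raise the fork-headed ratchet support, click by click, to the notch at which its fork stands most nearly level with the fork of the plain post next to it, so that a glass tube could lie level across the two, then let go so that it rests on its pawl. The pawl will not let it back down, so stop at that notch. Leave the post and the other ratchet support, the one with the round disc on top, as they are.

Things in the scene. Friction and masses are not known exactly. Their poses are not given: they have to be found in the camera images.
- fork_head (a point): Grasp point: centre of the aluminium fork on the ratchet support to raise, a block 30 mm along x, 36 along y, 50 tall (prong tops 25 mm above the point), slot 24 wide, 24 deep along x. Grip from above across its outer faces, 36 mm apart along y. It tops a toothed steel column 28 mm across in a 34 mm square grey sleeve, top at 108 mm, on a fixed foot 110 by 90. Dark pawl on the +x side.
- fork_stand_column (a joint): Column height above notch 0, m. It rests only at notches 0, 0.02, .. 0.12; starts at notch 1 (0.02). The fork point is 170 mm over the table at notch 0, 20 mm more per notch. Raised, it clicks 1 to 3 mm past each notch (notch 4: by 0.083, notch 5: from 0.101); let go, it sinks to the last notch clicked. About 0.35 kg, slides freely; the pawl adds 1 to 2 N.
- post_head (a point): Centre of the like-sized fork (same 30 x 36 x 50 mm block, same point in it) on the plain untoothed post: round foot, black clamp collar, thin rod, 150 mm from the ratchet support along its +x. Clamped 222 to 278 mm over the table, so level with fork_head at notch 3, 4 or 5 to the nearest notch. Leave it as it is.
- disc_head (a point): Centre of the flat round aluminium disc (64 mm across, 12 mm thick, about 225 mm over the table) on top of the other ratchet support, otherwise built alike; to be left as it is. The fork support and its post stand left or right of it.
Things that resemble listed ones, but are neither listed nor needed, are in the scene too. What is shaped like the part that bears fork_head but yellow is not meant. What is shaped like the part that bears post_head but purple is not meant.

How it is judged:
By the outcome, as a careful person would: the job done as asked, in the order asked, and still so for the second after the job is handed in, with the robot touching nothing.
It also fails if it takes over 34 s, if anything falls off the work surface, if the arm or the gripper's body presses on something with over 40 N, if the wrist force passes 120 N, or if a joint passes its speed limit or range.

## Robot

A 6-joint arm with a two-finger parallel gripper is mounted at the origin on the work surface. World frame = base frame: x ahead of the robot, y to its left, z up, the work surface at z = 0. Lengths are in m, angles in rad, forces in N, time in s.
With the tool pointing down it reaches from about 0.375 to 0.975 m from the base axis. Payload 3.8 kg.
Tool frame: the origin (TCP) lies between the finger pads; the fingertips stand 22 mm ahead of it and the grasp point (between the pads) lies 3 mm ahead of it; z points along the fingers, y is the direction in which the jaws open and shut (so a half turn about z gives the same grasp; the last joint's range is limited). The gripper opens to 85 mm and grips with 20 to 120 N. Pads are 22 mm wide; open, the fingers measure 114 mm over their backs; the gripper's body (76 mm by 85 mm) begins 54 mm behind the grasp point. The pads swing forward as they close: fully open they stand 13 mm farther back than shut.
Start: joints at [-1.289, 0.264, 1.604, -0, 1.274, -0.037], TCP at [0.212, -0.641, 0.253] pointing down, gripper open.
Joint ranges: [-2.63, 2.63], [-0.94, 2.18], [0.31, 2.57], [-1.31, 4.45], [0, 2.66], [-2.55, 2.55]. Speed limits (rad/s): [2.57, 2.57, 3.14, 3.14, 3.14, 3.14].

## Interface

Orientations are given as a rotation vector (axis times angle).
In Python, from workcell import * gives the robot as it stands.
- The arm moves only by the tool step_arm, never from a script. Its argument "motion" is a list that holds one entry, the list of rows, each a list of 7 numbers: the finger opening in m, from 0 to 0.0854, then the shift along the world's x, y, z in m, then the turn, a rotation vector about the world's x, y, z in degrees. A call has exactly 8 rows; each row is the pose to reach, as a shift and turn from the pose measured when the call began; what a row does not reach only later rows make up. A row lasts 1/8 s, in which the tool goes at most 62.5 mm and 10.7 degrees, less where a joint would pass 70% of its speed; a pose out of reach is approached as far as the arm can. A call with a gripper value outside its range is refused whole. The fingers move at their own pace and stop on an object; "newtons" is the grip in N (left out, the last holds). Time passes only in rows, so rows that repeat a pose let the fingers close, or fill a call up. It gives the time, the measured TCP pose, the force and the opening at its end, in the units of the state.
- read_state(): the state, without advancing time (a new reading comes with each control period).
- read_camera(name): name is "scene" or "top" or "wrist"; returns (picture, depth): 384x512x3 uint8, blue, green, red; 384x512 float32, m along the optical axis (not along the pixel's ray), 0 where there is no reading.
- get_calibration(name): a dict with "K" (3x3 intrinsics, pixels), "dist_coeffs" ([k1, k2, p1, p2, k3] as OpenCV has them; the pictures are not rectified), "world_from_camera" (4x4, takes a point from camera to world coordinates). Camera axes: x right, y down, z forward; pixel columns grow to the right and rows downward; lengths in m; the calibration is good to about 2 mm. A picture is of the moment at which its call begins: read the wrist's pose just before it. get_calibration takes no time and is no camera call; for the wrist camera it gives the pose at the moment of the call.
- finish_job(): hands the job in, once; it reports no verdict.
Trained networks look in the newest picture that a camera, given by its name, has taken for a name from the list of things; names that differ only in an ending like _2 or _b are one class to them, and where a whole thing is asked for, a point or a joint stands for the part that bears it (a point fixed in the world has none). Each returns a list of dicts, best first, with "score" (0 to 1); they miss things now and then, are a little off and sometimes report something else, mostly with a low value. They report only what shows in the picture. A call takes as long as a camera call. They do not tell look-alikes from the thing itself.
- spot_in(camera, thing): "xyz" ([x, y, z] in m, in the coordinates of the camera as it stood for that picture, good to about 4 mm: the middle of the surface that is visible of it).
- regions_of(camera, thing): "region" (384x512 bool, what is visible of it).
The state is a dict: "time": time; "q": joint angles; "joint_vel": joint speeds; "joint_torque": joint torques, N m; "tool_pos": TCP position; "tcp_rot": TCP orientation; "wrist_force": force on the tool from outside, world axes, zero at the start; "torque": the same for the moment, N m; "width": opening from 0.0 (shut) to 1.0 (fully open).
Only numpy, scipy, OpenCV 4.12 (cv2) and the standard library are available. Lean on these libraries where they do the work, as an engineer would, in place of code of your own. Each camera call takes 0.05 s, during which the arm holds its last target. There are 200 camera calls.

## Working session

There is one attempt and no reset: what is moved stays moved. The work goes in short steps, Python scripts to look and compute and a tool call to move; the robot and the scene stay as the last step left them, time stands still between calls to the robot, and variables do not carry over. Pictures are saved under pics/ and viewed, on a budget of 10 in all, crops included, one or two more only if the job needs it, and the job is handed in when it is done.

Besides the shell and the picture viewer there is one more tool, called after "Request:" as a command line: name --argument value ..., lists and objects as JSON in quotes. step_arm: Moves the arm, as the interface text tells. Its arguments: {"type":"object","properties":{"motion":{"type":"array"},"newtons":{"type":"number"}},"required":["motion"]}

```bash
mkdir -p pics; cat > h.py <<'E'
from workcell import *
import numpy as np, cv2
def W(cam,p):
    T=np.array(get_calibration(cam)["world_from_camera"]); return T[:3,:3]@np.array(p)+T[:3,3]
def pix(cam,p):
    c=get_calibration(cam); return cv2.projectPoints(np.array([p],float),np.zeros(3),np.zeros(3),np.array(c["K"]),np.array(c["dist_coeffs"]))[0].ravel().round()
def cloud(cam,d):
    c=get_calibration(cam); h,w=d.shape
    uv=np.stack(np.meshgrid(np.arange(w),np.arange(h)),-1).reshape(-1,1,2).astype(float)
    n=cv2.undistortPoints(uv,np.array(c["K"]),np.array(c["dist_coeffs"])).reshape(h,w,2)
    P=np.dstack([n*d[...,None],d]); T=np.array(c["world_from_camera"]); return P@T[:3,:3].T+T[:3,3]
E
python3 - <<'E'
from h import *
ims=[]
for c in("scene","top"):
    im,d=read_camera(c); ims.append(im); np.save(c+"_d.npy",d); cv2.imwrite(f"pics/{c}0.png",im)
    for t in("fork_head","post_head","disc_head"):
        for r in spot_in(c,t): print(c,t,round(r["score"],2),W(c,r["xyz"]).round(3),pix(c,r["xyz"]))
s=read_state(); print(s["time"],s["tcp_rot"])
for c,im in zip(("scene","top"),ims): cv2.imwrite(f"pics/{c}1.png",cv2.resize(im,(800,600)))
E
```

```text
scene fork_head 0.92 [ 0.692 -0.007  0.172] [237. 208.]
scene fork_head 0.58 [ 0.482 -0.235  0.187] [165. 136.]
scene post_head 0.9 [ 0.627 -0.198  0.245] [161. 160.]
scene post_head 0.58 [ 0.748 -0.235  0.223] [133. 204.]
scene disc_head 0.67 [0.507 0.181 0.234] [322. 142.]
top fork_head 0.62 [ 0.473 -0.239  0.194] [365. 253.]
top fork_head 0.52 [ 0.682 -0.014  0.172] [255. 159.]
top post_head 0.72 [ 0.616 -0.2    0.247] [350. 182.]
top post_head 0.59 [ 0.743 -0.237  0.228] [361. 123.]
top disc_head 0.67 [0.495 0.177 0.229] [161. 247.]
0.4 [-3.10145768e+00 -4.98549371e-01  4.79674511e-05]
```

View pics/scene1.png

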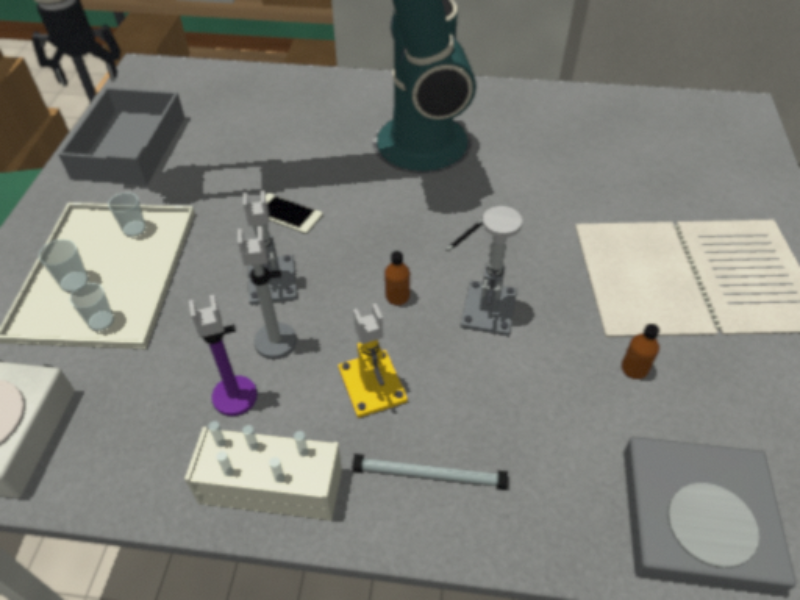

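```bash
python3 - <<'E'
from h import *
im=cv2.imread("pics/scene0.png"); cv2.imwrite("pics/crop1.png",cv2.resize(im[100:260,90:260],None,fx=3.5,fy=3.5,interpolation=cv2.INTER_CUBIC))
for c in("scene","top"):
    P=cloud(c,np.load(c+"_d.npy"))
    for n,p in(("fork",(.475,-.237,.19)),("post",(.62,-.2,.247))):
        m=(np.abs(P[...,0]-p[0])<.035)&(np.abs(P[...,1]-p[1])<.035)&(P[...,2]>.12)&(P[...,2]<.32)
        Q=P[m]; z=Q[:,2]; t=np.percentile(z,99); top=Q[z>t-.006]; up=Q[z>t-.045]
        print(c,n,len(Q),"top z",np.percentile(z,[90,95,98,99,100]).round(4),"top ctr",top.min(0).round(3),top.max(0).round(3),"med z",np.median(top[:,2]).round(4),"up",up.min(0).round(3),up.max(0).round(3))
E
```

```text
scene fork 312 top z [0.2132 0.2156 0.2165 0.217  0.2185] top ctr [ 0.457 -0.263  0.211] [ 0.497 -0.221  0.219] med z 0.2154 up [ 0.455 -0.263  0.172] [ 0.498 -0.22   0.219]
scene post 607 top z [0.2666 0.2713 0.2727 0.2732 0.2744] top ctr [ 0.6   -0.22   0.268] [ 0.64  -0.179  0.274] med z 0.2713 up [ 0.599 -0.22   0.228] [ 0.64  -0.177  0.274]
top fork 422 top z [0.2145 0.2151 0.2157 0.216  0.217 ] top ctr [ 0.456 -0.262  0.21 ] [ 0.494 -0.221  0.217] med z 0.2141 up [ 0.455 -0.262  0.171] [ 0.494 -0.22   0.217]
top post 529 top z [0.2705 0.2712 0.2722 0.2726 0.2733] top ctr [ 0.6   -0.22   0.267] [ 0.637 -0.18   0.273] med z 0.2704 up [ 0.599 -0.221  0.228] [ 0.637 -0.179  0.273]
```

View pics/crop1.png

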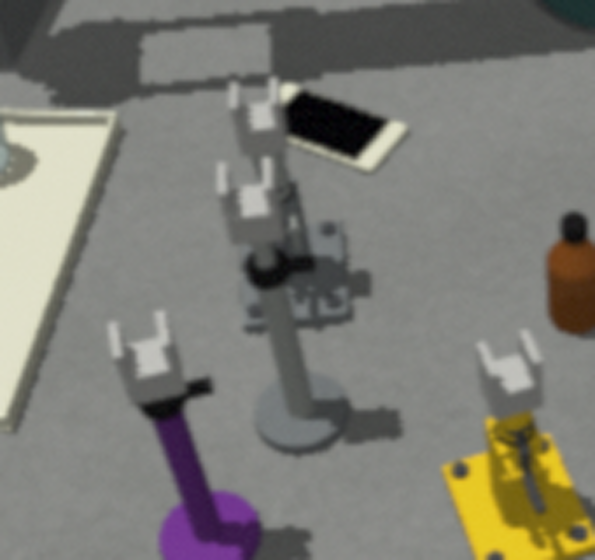

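Candidates for the fork support (scene pixels): grey at (164,134) and yellow at (237,208). For the post: grey at (161,160) and purple at (133,204). The crop shows a grey foot under the first fork and the grey post 0.149 m from it at a yaw of about 16°, so I choose the grey pair. The post top is 56 mm above the fork top, so the nearest notch is 4 (+60 mm). I'll move above the fork.

Request:
step_arm --motion '[[[0.085, 0.025, 0.04, 0.04, 0, 0, -1], [0.085, 0.06, 0.09, 0.06, 0, 0, -2], [0.085, 0.09, 0.14, 0.06, 0, 0, -2], [0.085, 0.12, 0.19, 0.06, 0, 0, -2], [0.085, 0.155, 0.24, 0.06, 0, 0, -2], [0.085, 0.19, 0.29, 0.06, 0, 0, -2], [0.085, 0.225, 0.345, 0.06, 0, 0, -2], [0.085, 0.262, 0.398, 0.06, 0, 0, -2]]]'

```text
time: 1.4
tool_pos: [0.4716, -0.2451, 0.3135]
tcp_rot: [3.11, 0.444, 0.001]
wrist_force: [1.5, -0.6, 0.5]
width: 0.995
```

Request:
step_arm --motion '[[[0.085, 0, 0, 0, 0, 0, 0], [0.085, 0, 0, 0, 0, 0, 0], [0.085, 0, 0, 0, 0, 0, 0], [0.085, 0, 0, 0, 0, 0, 0], [0.085, 0, 0, 0, 0, 0, 0], [0.085, 0, 0, 0, 0, 0, 0], [0.085, 0, 0, 0, 0, 0, 0], [0.085, 0, 0, 0, 0, 0, 0]]]'

```text
time: 2.4
tool_pos: [0.4716, -0.2451, 0.3135]
tcp_rot: [3.11, 0.444, 0.001]
wrist_force: [0.6, -1.4, -0.5]
width: 0.991
```

```bash
python3 - <<'E'
from h import *
s=read_state(); print(s["time"],s["tool_pos"],s["tcp_rot"],s["wrist_force"])
im,d=read_camera("wrist"); cv2.imwrite("pics/w1.png",im)
for t in("fork_head","post_head"):
    for r in spot_in("wrist",t): print(t,round(r["score"],2),W("wrist",r["xyz"]).round(3),pix("wrist",r["xyz"]))
P=cloud("wrist",d)
for n,p in(("fork",(.475,-.2415)),("post",(.62,-.2))):
    m=(np.abs(P[...,0]-p[0])<.035)&(np.abs(P[...,1]-p[1])<.035)&(P[...,2]>.15)&(P[...,2]<.30)
    Q=P[m]; 
    if len(Q)<20: print(n,"none"); continue
    z=Q[:,2]; t=np.percentile(z,98); top=Q[z>t-.006]
    print(n,len(Q),len(top),np.median(top[:,2]),cv2.minAreaRect(top[:,:2].astype(np.float32)))
E
```

```text
2.4 [ 0.47156289 -0.24512224  0.31354581] [3.10958920e+00 4.43965645e-01 1.43635039e-03] [ 0.58453537 -1.35853504 -0.49548677]
fork_head 0.79 [ 0.479 -0.241  0.194] [255. 184.]
post_head 0.62 [ 0.605 -0.201  0.234] [250.   4.]
fork 1612 514 0.21358444799355847 ((0.47551074624061584, -0.24220699071884155), (0.02979985624551773, 0.03597192466259003), 16.03394317626953)
post 1711 230 0.24255946116908766 ((0.6041239500045776, -0.2039942592382431), (0.0016167119611054659, 0.03564465790987015), 16.842498779296875)
```

View pics/w1.png

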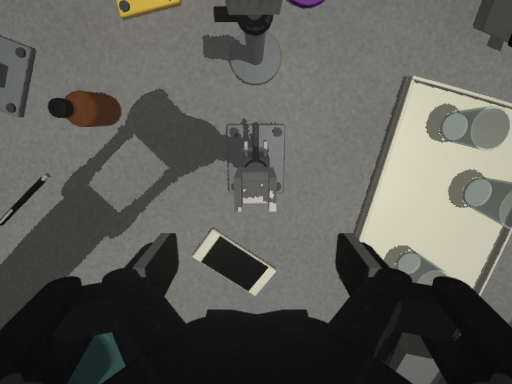

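The wrist picture shows the grey-footed fork at (256,190) with its pawl towards the post, and the post at (255,10). The fork centre is (0.4755, -0.242) at yaw 16°, so the jaws are already aligned. Descending.

```bash
python3 - <<'E'
from h import *
print(np.array(get_calibration("wrist")["world_from_camera"]).round(3), read_state()["tool_pos"])
E
```

```text
[[ 0.279 -0.926 -0.254  0.535]
 [-0.96  -0.269 -0.075 -0.226]
 [ 0.001  0.265 -0.964  0.433]
 [ 0.     0.     0.     1.   ]] [ 0.47160792 -0.24500479  0.3135045 ]
```

Request:
step_arm --motion '[[[0.085, 0.004, 0.003, -0.01, 0, 0, 0], [0.085, 0.004, 0.003, -0.03, 0, 0, 0], [0.085, 0.004, 0.003, -0.05, 0, 0, 0], [0.085, 0.004, 0.003, -0.07, 0, 0, 0], [0.085, 0.004, 0.003, -0.09, 0, 0, 0], [0.085, 0.004, 0.003, -0.105, 0, 0, 0], [0.085, 0.004, 0.003, -0.12, 0, 0, 0], [0.085, 0.004, 0.003, -0.12, 0, 0, 0]]]'

```text
time: 3.55
tool_pos: [0.4747, -0.2415, 0.1918]
tcp_rot: [-3.109, -0.444, 0.002]
wrist_force: [0.7, -0.6, 0.3]
width: 0.999
```

Request:
step_arm --motion '[[[0.03, 0, 0, 0, 0, 0, 0], [0.03, 0, 0, 0, 0, 0, 0], [0.03, 0, 0, 0, 0, 0, 0], [0.03, 0, 0, 0, 0, 0, 0], [0.03, 0, 0, 0, 0, 0, 0], [0.03, 0, 0, 0, 0, 0, 0], [0.03, 0, 0, 0, 0, 0, 0], [0.03, 0, 0, 0, 0, 0, 0]]]' --newtons 40

```text
time: 4.55
tool_pos: [0.4753, -0.2424, 0.1928]
tcp_rot: [3.109, 0.444, -0.0]
wrist_force: [0.4, -5.4, 4.3]
width: 0.413
```

Gripped at about 35 mm. Lifting most of the way.

Request:
step_arm --motion '[[[0.03, 0, 0, 0.006, 0, 0, 0], [0.03, 0, 0, 0.012, 0, 0, 0], [0.03, 0, 0, 0.018, 0, 0, 0], [0.03, 0, 0, 0.025, 0, 0, 0], [0.03, 0, 0, 0.032, 0, 0, 0], [0.03, 0, 0, 0.039, 0, 0, 0], [0.03, 0, 0, 0.046, 0, 0, 0], [0.03, 0, 0, 0.05, 0, 0, 0]]]'

```text
time: 5.55
tool_pos: [0.4753, -0.2424, 0.2413]
tcp_rot: [3.11, 0.444, -0.001]
wrist_force: [3.7, -4.5, -5.9]
width: 0.422
```

```bash
python3 - <<'E'
from h import *
s=read_state(); print(s["tool_pos"],s["wrist_force"],s["width"])
ims=[]
for c in("scene","top"):
    im,d=read_camera(c); ims.append(im[90:250,100:260] if c=="scene" else im[120:300,280:440]); P=cloud(c,d)
    m=(np.abs(P[...,0]-.62)<.035)&(np.abs(P[...,1]+.2)<.035)&(P[...,2]>.2)&(P[...,2]<.32); z=P[m][:,2]; print(c,"post top",np.percentile(z,[95,98]))
cv2.imwrite("pics/lift.png",np.hstack([cv2.resize(i,(400,450),interpolation=cv2.INTER_CUBIC) for i in ims]))
E
```

```text
[ 0.47529255 -0.2424199   0.24132826] [ 3.73388027 -4.53976741 -5.87241793] 0.4217300694982879
scene post top [0.27250372 0.27357857]
top post top [0.27157691 0.27184917]
```

View pics/lift.png

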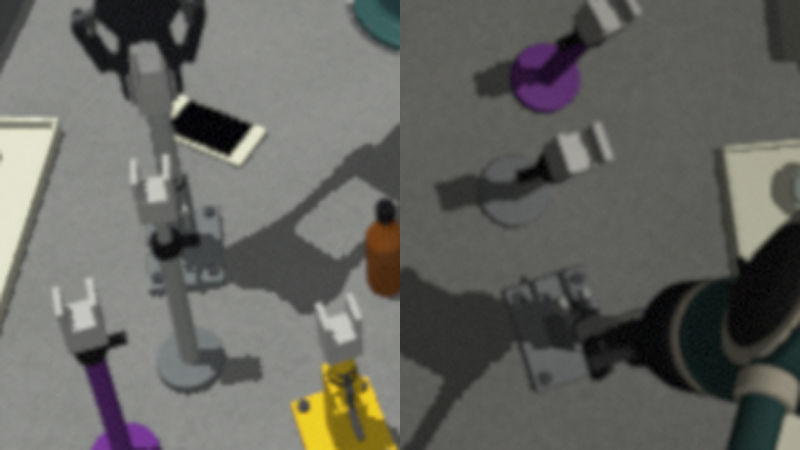

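The fork rises with the gripper (scene crop, fork at (150,65)). The column should be at about 0.0685. Now to about 0.088.

Request:
step_arm --motion '[[[0.03, 0, 0, 0.004, 0, 0, 0], [0.03, 0, 0, 0.008, 0, 0, 0], [0.03, 0, 0, 0.012, 0, 0, 0], [0.03, 0, 0, 0.016, 0, 0, 0], [0.03, 0, 0, 0.019, 0, 0, 0], [0.03, 0, 0, 0.019, 0, 0, 0], [0.03, 0, 0, 0.019, 0, 0, 0], [0.03, 0, 0, 0.019, 0, 0, 0]]]'

```text
time: 6.65
tool_pos: [0.4753, -0.2425, 0.2595]
tcp_rot: [3.11, 0.445, -0.001]
wrist_force: [2.2, -3.9, -3.3]
width: 0.414
```

```bash
python3 - <<'E'
from h import *
s=read_state(); print(s["tool_pos"],s["wrist_force"],s["width"])
im,d=read_camera("scene"); P=cloud("scene",d); cv2.imwrite("pics/s3.png",im)
m=(np.abs(P[...,0]-.4755)<.025)&(np.abs(P[...,1]+.242)<.012)&(P[...,2]>.2)&(P[...,2]<.40)
print(len(P[m]),np.percentile(P[m][:,2],[5,25,50,75,95]).round(3))
# slot floor: points near centre facing up
E
```

```text
[ 0.47532551 -0.24247901  0.25951261] [ 2.18700735 -3.88106243 -3.28563672] 0.41431655131870393
371 [0.208 0.241 0.258 0.324 0.345]
```

TCP travel is 66.7 mm, so the column is at about 0.087, past click 4 (0.083) and below 0.101. I'll ease it down onto the pawl, open and withdraw.

Request:
step_arm --motion '[[[0.03, 0, 0, -0.001, 0, 0, 0], [0.03, 0, 0, -0.003, 0, 0, 0], [0.03, 0, 0, -0.005, 0, 0, 0], [0.03, 0, 0, -0.006, 0, 0, 0], [0.03, 0, 0, -0.006, 0, 0, 0], [0.05, 0, 0, -0.006, 0, 0, 0], [0.085, 0, 0, -0.006, 0, 0, 0], [0.085, 0, 0, -0.006, 0, 0, 0]]]'

```text
time: 7.7
tool_pos: [0.4751, -0.242, 0.2535]
tcp_rot: [-3.11, -0.445, 0.002]
wrist_force: [0.7, -0.6, 1.4]
width: 0.974
```

Request:
step_arm --motion '[[[0.085, 0, 0, 0, 0, 0, 0], [0.085, 0, 0, 0, 0, 0, 0], [0.085, 0, 0, 0.01, 0, 0, 0], [0.085, 0, 0, 0.03, 0, 0, 0], [0.085, 0, 0, 0.06, 0, 0, 0], [0.085, 0, 0, 0.1, 0, 0, 0], [0.085, 0, 0, 0.12, 0, 0, 0], [0.085, 0, 0, 0.12, 0, 0, 0]]]'

```text
time: 8.7
tool_pos: [0.476, -0.2426, 0.3763]
tcp_rot: [3.107, 0.444, 0.004]
wrist_force: [-0.5, -0.4, -1.0]
width: 0.996
```

Request:
step_arm --motion '[[[0.085, -0.02, -0.04, 0, 0, 0, 0], [0.085, -0.04, -0.08, 0, 0, 0, 0], [0.085, -0.06, -0.12, 0, 0, 0, 0], [0.085, -0.08, -0.16, 0, 0, 0, 0], [0.085, -0.1, -0.2, 0, 0, 0, 0], [0.085, -0.12, -0.22, 0, 0, 0, 0], [0.085, -0.12, -0.22, 0, 0, 0, 0], [0.085, -0.12, -0.22, 0, 0, 0, 0]]]'

```text
time: 9.7
tool_pos: [0.3561, -0.4618, 0.3748]
tcp_rot: [3.11, 0.444, 0.004]
wrist_force: [-0.4, -0.6, 0.3]
width: 0.996
```

```bash
python3 - <<'E'
from h import *
print(read_state()["tool_pos"],read_state()["time"])
ims=[]
for c in("scene","top"):
    im,d=read_camera(c); ims.append(im); P=cloud(c,d)
    for n,p in(("fork",(.4755,-.242)),("post",(.62,-.2)),("disc",(.5,.18))):
        m=(np.abs(P[...,0]-p[0])<.035)&(np.abs(P[...,1]-p[1])<.035)&(P[...,2]>.12)&(P[...,2]<.34)
        Q=P[m]; z=Q[:,2]; t=np.percentile(z,99); top=Q[z>t-.006]
        print(c,n,len(Q),np.median(top[:,2]).round(4),t.round(4),((top.min(0)+top.max(0))/2).round(3))
cv2.imwrite("pics/end.png",cv2.resize(ims[0],(800,600)))
E
```

```text
[ 0.35610089 -0.46175981  0.37484346] 9.7
scene fork 500 0.2753 0.2768 [ 0.476 -0.241  0.274]
scene post 606 0.2715 0.2729 [ 0.62  -0.199  0.271]
scene disc 629 0.2312 0.2343 [0.497 0.178 0.232]
top fork 585 0.274 0.2762 [ 0.475 -0.242  0.274]
top post 526 0.2706 0.2725 [ 0.619 -0.2    0.27 ]
top disc 828 0.2305 0.2331 [0.497 0.177 0.231]
```

View pics/end.png

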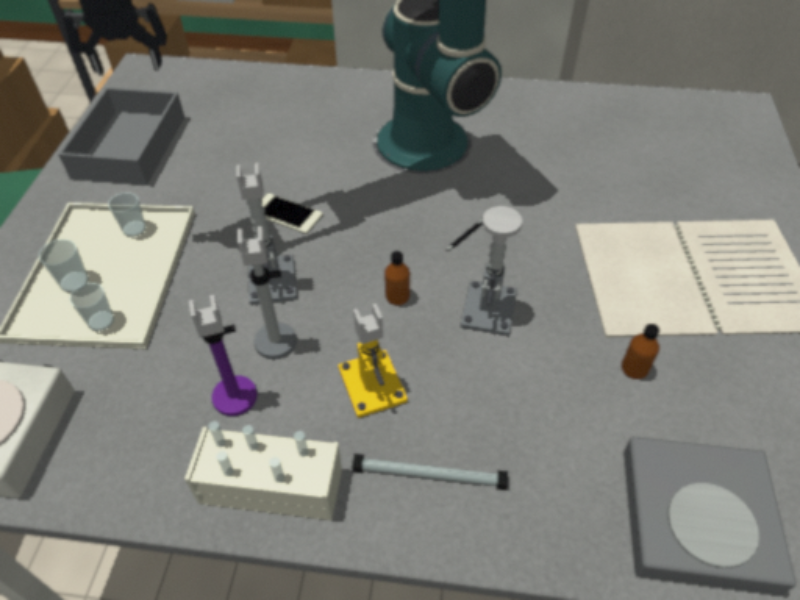

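The fork at (250,182) stands 60 mm higher, at notch 4. It is about 4 mm above the post fork at (253,248), and nothing else has moved.

```bash
python3 -c "
from workcell import *
print(finish_job())"
```

```text
the job is handed in; nothing more can be done
None
```

The grey fork-headed ratchet support is now at notch 4 and rests on its pawl. I gripped it from above, raised it three clicks to about 0.087 m, eased it down onto the pawl, opened the gripper and withdrew. The job is handed in at about 10 s of the 34 s allowed.

- **Height:** both fixed cameras put the fork's prong tops at 0.274–0.275 m and the post's at 0.271 m, so the fork is about 4 mm high. Notch 3 would have left it about 16 mm low.
- **Other parts:** the post measured the same before and after. The disc support and the yellow and purple look-alikes look unmoved in the last picture.
- **Disagreements:** no check failed or disagreed beyond about 1 mm between the cameras. I did not measure how far the yellow and purple look-alikes might have moved, only compared the pictures by eye.

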